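# Hold a spring clip open over a price card

## Task

Pick up the orange-tipped spring clip by squeezing its two handles together, so that its jaws gape fully against the spring, and bring it down upright over the middle of the top edge of the price card, one jaw on each side, until you feel the sprung rubber buffer inside the clip press against the card's edge; press gently. Finish while holding it there, squeezed wide open and lightly pressed home, so that a colleague can slip tickets in beside the card: do not let the jaws close and do not let go. Leave the scanner, the ticket pad, the desk bell and the tape measure where they are.

Things in the scene. Friction and masses are not known exactly. Their poses are not given: they have to be found in the camera images.
- clip: Black spring clip, orange handle tips and feet, about 80 g, 92 mm tall, standing on its closed feet (24x40 mm). Origin: middle of its underside, z up, y along its hinge pin (steel, 51 mm long, 8 mm thick, 45 mm above the underside). Handles and jaws move along x. Jaws are 40 mm long in y; fully open, the feet leave 20 mm or more between them and measure about 51 mm over their outsides.
- clip_grip (a point): Where to grip: between the handles, 74 mm above the clip's underside, fingers closing along the clip's x. Handles are 28 to 30 mm long in y and spread like a V from the pin; closed, about 53 mm over the tips. Squeezed to their stop they are parallel, about 21 mm over the outsides. It takes about 5 N per finger to start, 14 N to hold at the stop; 20 to 25 N holds firmly.
- clip_throat (a point): The middle of the underside of the clip's rubber buffer at rest: 30 mm above the clip's underside, 15 mm below the hinge pin, between the jaws. Fixed in the clip.
- jaw_front (a joint): Opening angle of the jaws (rad): 0 closed, 0.32 fully gaping at the stop. The other jaw mirrors it.
- buffer (a joint): How far the sprung rubber buffer (10 mm in x, 26 mm in y) is pushed up into the clip (m): 0 at rest, 0.008 at its stop. It needs 1 N to start and 0.6 N more for each mm, about 6 N at the stop.
- stand: Fixed wooden stand, 56 (x) by 112 (y) by 30 (z) mm, that holds a stiff upright white price card in a slot along its y. Origin: middle of its underside, z up.
- stand_slot (a point): Middle of the stand's top, 30 mm above its underside, where the card stands out, centred. The card is 4 mm thick (x), 90 mm wide (y); its level top edge is 65 to 90 mm above this point (95 to 120 mm above the counter). That height differs each time and is not reported: feel for it. A green mark shows the middle of the edge. A push under 50 N does not shift the card.
- the_hand_scanner: Black barcode scanner lying on the counter, 63x201x58 mm; bystander. Origin at the middle of its underside.
- ticket_pad: Ticket pad, 140x100x12 mm; bystander. Origin at the middle of its underside.
- call_bell: Round desk bell, 84 mm across, 62 mm high; bystander. Origin at the middle of its underside.
- tape_measure: Yellow tape measure, 74x33x62 mm; bystander. Origin at the middle of its underside.
Things that resemble listed ones, but are neither listed nor needed, are in the scene too. Leave any yellow look-alike of the stand alone.

How it is judged:
By the outcome, as a careful person would: the job done as asked, in the order asked, and still so for the second after the job is handed in, while the arm keeps its last pose, push and grip.
It also fails if it takes over 42 s, if anything falls off the work surface, if the arm or the gripper's body presses on something with over 40 N, if the wrist force passes 120 N, or if a joint passes its speed limit or range.

## Robot

A 6-joint arm with a two-finger parallel gripper is mounted at the origin on a cart in front of the work surface, level with it; the furniture and walls round the work are solid. World frame = base frame: x ahead of the robot, y to its left, z up, the work surface at z = 0. Lengths are in m, angles in rad, forces in N, time in s.
With the tool pointing down it reaches from about 0.225 to 0.875 m from the base axis. Payload 3.4 kg.
Tool frame: the origin (TCP) lies between the finger pads; the fingertips stand 19 mm ahead of it and the grasp point (between the pads) is the TCP; z points along the fingers, y is the line along which they close (so a half turn about z gives the same grasp; the last joint's range is limited). The gripper opens to 85 mm and grips with 20 to 120 N. Pads are 22 mm wide; open, the fingers measure 114 mm over their backs; the gripper's body (76 mm by 85 mm) begins 54 mm behind the grasp point. The pads swing forward as they close: fully open they stand 13 mm farther back than shut.
Start: joints at [1.04, 0.276, 1.505, -0, 1.361, -0.121], TCP at [0.229, 0.527, 0.223] pointing down, gripper open.
Joint ranges: [-2.89, 2.89], [-0.75, 2.08], [0.22, 2.7], [-1.18, 4.32], [0.11, 2.71], [-2.7, 2.7]. Speed limits (rad/s): [2.57, 2.57, 3.14, 3.14, 3.14, 3.14].

## Interface

Orientations are given as a unit quaternion [w, x, y, z].
In Python, from rig import get_state, imaging, ticket gives the robot as it stands. The module is installed in compiled form; this text tells all that it offers.
- The arm moves only by the shell command python3 -m inch 'ROWS' [FORCE]. ROWS is JSON, a list of rows, each an object with "claw": the opening, from -1 (shut) to 1 (fully open); "travel": the shift along the world's x, y, z in units of 200 mm (1.0 is 200 mm), a list of three; "turn": the turn about the world's z in units of 180 degrees (1.0 is 180 degrees). A call has 1 to 5 rows; each row is the pose to reach, as a shift and turn from the pose commanded when the call began, turning the shorter way round; what a row does not reach only later rows make up. A row lasts 1/10 s, in which the tool goes at most 50 mm and 8.59 degrees, less where a joint would pass 70% of its speed; a pose out of reach is approached as far as the arm can. A call with a number of a shift or a turn outside -1 to 1 is refused whole. A call with a gripper value outside its range is refused whole. The fingers move at their own pace and stop on an object; FORCE is the grip in N (left out, the last holds). Time passes only in rows, so rows that repeat a pose let the fingers close. It gives the time, the measured TCP pose, the force, the opening and the grip force at its end, in the units of the state.
- get_state(): the state, without advancing time (a new reading comes with each control period).
- imaging.get_image(name): name is "scene" or "top"; returns the picture (480x640x3 uint8, red, green, blue); there is no depth.
- imaging.camera_params(name): a dict with "camera_matrix" (3x3 intrinsics, pixels), "k1" (the pictures are not rectified: a ray, as slopes to the right and down, at radius r is drawn at 1 + k1 r^2 times it, then the intrinsics apply), "cam_to_world" (4x4, takes a point from camera to world coordinates). Camera axes: x right, y down, z forward; pixel columns grow to the right and rows downward; lengths in m; the calibration is good to about 2 mm. A picture is of the moment at which its call begins. camera_params takes no time and is no camera call.
- ticket.sign_off(): hands the job in; it is judged then, once.
The state is a dict: "clock": time; "qpos": joint angles; "qd": joint speeds; "effort": joint torques, N m; "position": TCP position; "ee_rot": TCP orientation; "contact_force": force on the tool from outside, world axes, zero at the start; "moment": the same for the moment, N m; "width": finger opening in m; "gripper_force": force on a finger pad.
Only numpy, scipy, OpenCV 4.12 (cv2) and the standard library are available. Lean on these libraries where they do the work, as an engineer would, in place of code of your own. Each camera call takes 0.05 s, during which the arm holds its last target. There are 200 camera calls.

## Working session

There is one attempt and no reset: what is moved stays moved. The work goes in short steps, Python scripts to look and compute and a shell command to move; the robot and the scene stay as the last step left them, time stands still between calls to the robot, and variables do not carry over. Pictures are saved under pics/ and viewed, at most 10 in all, crops included, and the job is handed in when it is done.

```bash
mkdir -p pics; cat > h.py <<'E'
import numpy as np, cv2
from rig import get_state, imaging, ticket
def ray(n,u,v):
    p=imaging.camera_params(n);K=np.array(p["camera_matrix"]);k=p["k1"];T=np.array(p["cam_to_world"])
    d=cv2.undistortPoints(np.array([[[u,v]]],float),K,np.array([k,0,0,0.]))[0,0]
    return T[:3,3],T[:3,:3]@np.array([d[0],d[1],1])
def at(n,u,v,z):
    o,d=ray(n,u,v);return o+d*(z-o[2])/d[2]
def tri(u1,v1,u2,v2):
    a,d=ray("scene",u1,v1);b,e=ray("top",u2,v2)
    s=np.linalg.lstsq(np.c_[d,-e],b-a,rcond=None)[0];p=a+s[0]*d;q=b+s[1]*e
    return (p+q)/2,np.linalg.norm(p-q)
def proj(n,P):
    p=imaging.camera_params(n);T=np.linalg.inv(np.array(p["cam_to_world"]))
    return cv2.projectPoints(np.array([P],float),cv2.Rodrigues(T[:3,:3])[0],T[:3,3],np.array(p["camera_matrix"]),np.array([p["k1"],0,0,0.]))[0].ravel()
def snap(n,f):
    im=cv2.cvtColor(imaging.get_image(n),cv2.COLOR_RGB2BGR);cv2.imwrite("pics/"+f,im);return im
E
python3 - <<'E'
from h import *
for n in("scene","top"):
    snap(n,n+"1.png");p=imaging.camera_params(n);print(n,np.round(p["camera_matrix"],1).tolist(),p["k1"],np.round(p["cam_to_world"],3).tolist())
print(get_state())
E
```

```text
scene [[442.1, 0.0, 322.6], [0.0, 442.1, 239.2], [0.0, 0.0, 1.0]] -0.059963709533059475 [[0.58, -0.572, 0.58, -0.116], [-0.815, -0.402, 0.418, -0.444], [-0.006, -0.715, -0.699, 0.889], [0.0, 0.0, 0.0, 1.0]]
top [[441.6, 0.0, 322.0], [0.0, 441.6, 242.7], [0.0, 0.0, 1.0]] -0.10864167055048163 [[0.006, -0.983, 0.183, 0.329], [-1.0, -0.006, 0.001, 0.018], [0.0, -0.183, -0.983, 1.19], [0.0, 0.0, 0.0, 1.0]]
{'clock': 0.1, 'qpos': array([ 1.03999923e+00,  2.76546276e-01,  1.50601561e+00, -2.91546198e-05,
        1.36071296e+00, -1.20988142e-01]), 'qd': array([ 9.22444268e-05, -9.67350131e-04, -3.80026835e-03,  1.11799589e-03,
       -1.93123803e-03, -8.42234243e-04]), 'effort': array([ 1.23817212e-03, -4.17695689e+01, -2.46406835e+01, -3.08240342e-04,
        5.80003383e-03,  2.13329787e-05]), 'position': array([0.22885613, 0.52695523, 0.22171433]), 'ee_rot': array([-2.55776959e-04,  2.03470577e-01,  9.79080700e-01, -8.01389411e-04]), 'contact_force': array([ 0.51305161,  0.53693767, -0.84203744]), 'moment': array([0.02535056, 0.01203818, 0.0111903 ]), 'gripper_force': 0.0, 'width': 0.08577414355827853}
```

View pics/scene1.png

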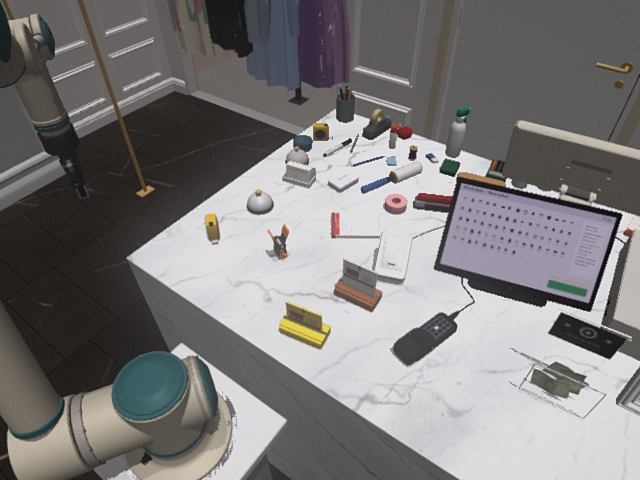

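View pics/top1.png

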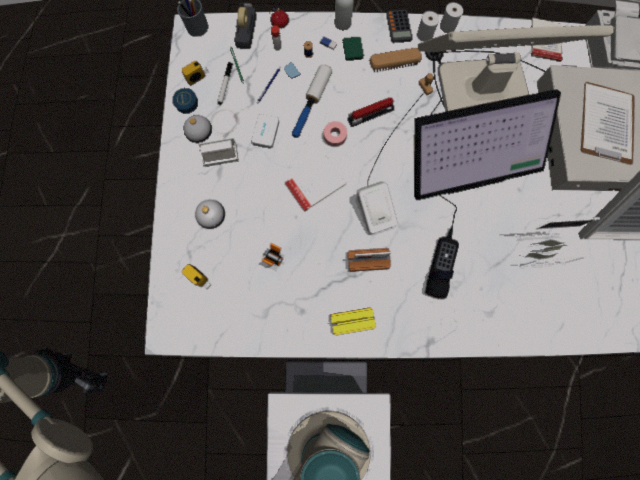

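The scene shows one orange-tipped black clip (scene 280,242; top 272,256). There are two card stands: a brown wooden one (scene 358,285; top 369,260) and a yellow look-alike (scene 305,325; top 352,320). The brown one fits the description. I'll confirm both in one enlarged crop.

```bash
python3 - <<'E'
from h import *
s=cv2.imread("pics/scene1.png");t=cv2.imread("pics/top1.png")
c=lambda im,u,v,w,h:cv2.resize(im[v-h:v+h,u-w:u+w],(400,300),interpolation=cv2.INTER_CUBIC)
cv2.imwrite("pics/crop.png",np.vstack([np.hstack([c(s,280,242,32,24),c(s,360,284,32,24)]),np.hstack([c(t,272,256,32,24),c(t,369,260,32,24)])]))
for n,im,(u,v) in(("scene",s,(280,242)),("top",t,(272,256))):
    hsv=cv2.cvtColor(im,cv2.COLOR_BGR2HSV)
    roi=np.zeros(im.shape[:2],np.uint8);roi[v-26:v+26,u-24:u+24]=255
    m=cv2.inRange(hsv,(4,140,110),(20,255,255))&roi
    k,l,st,ce=cv2.connectedComponentsWithStats(m)
    print(n,[(st[i].tolist(),ce[i].round(1).tolist()) for i in range(1,k) if st[i][4]>3])
for n,im,(u,v) in(("scene",s,(358,285)),("top",t,(369,260))):
    hsv=cv2.cvtColor(im,cv2.COLOR_BGR2HSV)
    roi=np.zeros(im.shape[:2],np.uint8);roi[v-30:v+30,u-32:u+32]=255
    for nm,lo,hi in(("brown",(3,80,60),(18,230,255)),("green",(40,70,60),(85,255,255))):
        m=cv2.inRange(hsv,lo,hi)&roi
        k,l,st,ce=cv2.connectedComponentsWithStats(m)
        print(n,nm,[(st[i].tolist(),ce[i].round(1).tolist()) for i in range(1,k) if st[i][4]>1])
        if nm=="brown":
            cs=max(cv2.findContours(m,0,2)[0],key=cv2.contourArea);print(cv2.minAreaRect(cs))
            if n=="top":print([at(n,*p,0.03).round(4).tolist() for p in cv2.boxPoints(cv2.minAreaRect(cs))])
E
```

```text
scene [([284, 225, 4, 7, 10], [285.6, 227.9]), ([268, 230, 5, 7, 9], [269.8, 232.9]), ([283, 253, 3, 3, 7], [284.1, 253.7])]
top [([271, 244, 9, 8, 33], [275.0, 247.1]), ([263, 258, 11, 7, 36], [267.7, 261.3])]
scene brown [([341, 277, 2, 3, 4], [341.5, 278.0]), ([335, 282, 43, 25, 401], [355.6, 294.0]), ([375, 290, 7, 7, 37], [377.7, 292.8])]
((355.5487976074219, 294.06097412109375), (43.93126678466797, 9.28912353515625), 24.775142669677734)
scene green []
top brown [([348, 248, 41, 11, 174], [364.9, 251.9]), ([349, 259, 42, 12, 407], [369.1, 264.5])]
((369.37939453125, 264.5700378417969), (10.042903900146484, 41.23204803466797), 86.42366790771484)
[[0.4958, -0.0516, 0.03], [0.5033, -0.1613, 0.03], [0.4764, -0.1624, 0.03], [0.4691, -0.0531, 0.03]]
top green []
```

View pics/crop.png

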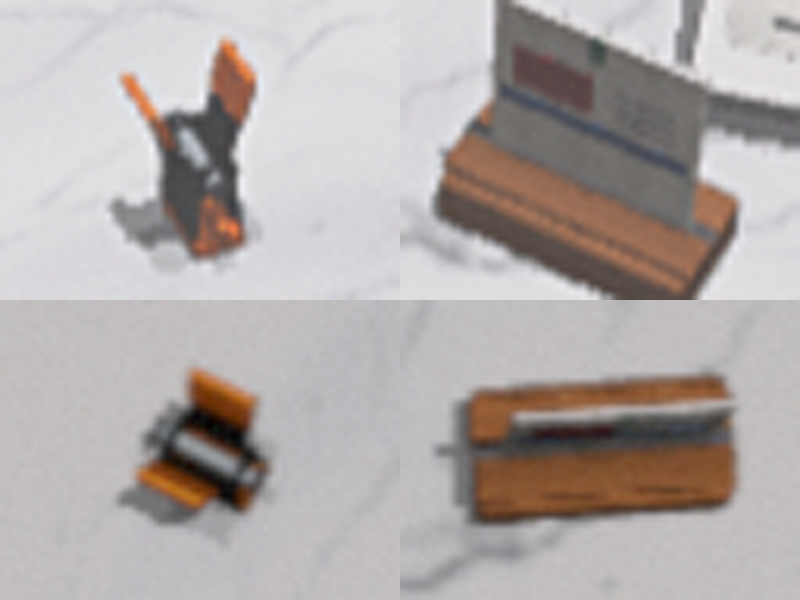

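The crop confirms both. The clip has orange tips, and its steel pin is at top ≈(273,257). The brown stand carries a white card with a green mark at scene ≈(359.5,268); its top edge in the top view runs from about (355,255) to (391,253).

```bash
python3 - <<'E'
from h import *
t=cv2.imread("pics/top1.png");hsv=cv2.cvtColor(t,cv2.COLOR_BGR2HSV)
roi=np.zeros(t.shape[:2],np.uint8);roi[236:284,337:401]=255
m=cv2.inRange(hsv,(3,80,60),(18,230,255))&roi
P=cv2.findNonZero(m);P=P[:,0].astype(float)
W=np.array([at("top",*p,0.03)[:2] for p in P],np.float32)
r=cv2.minAreaRect(W);print("stand",r,)
print(tri(359.5,268,372.8,253.8))
for z in(.095,.1075,.12):print(z,at("scene",359.5,268,z).round(4),at("top",372.8,253.8,z).round(4))
print("cardL/R",tri(343.5,260.3,355,255.5),tri(376.8,275.2,391,252.8))
# clip
print("pin",at("top",273.3,257.3,.049),"pin scene",at("scene",248+190/6.25,218+155/6.25,.049))
for z in(.08,.085,.09):print("tips",at("top",275,247.1,z).round(4),at("top",267.7,261.3,z).round(4))
# tip ridges: scene vs top
g=lambda x,y:(240+x/6.25,232+(y-300)/6.25)
a,b=at("top",*g(192,370),.09),at("top",*g(257,400),.09);c,d=at("top",*g(138,468),.09),at("top",*g(205,505),.09)
print(a,b,c,d,"mid",(a+b+c+d)/4,"ydir",np.degrees(np.arctan2(*(a-b+c-d)[[1,0]])),"xdir",np.degrees(np.arctan2(*(a+b-c-d)[[1,0]])),np.linalg.norm((a+b-c-d)/2))
e,f=at("top",*g(172,440),.045),at("top",*g(245,475),.045);print("pin dir",np.degrees(np.arctan2(*(e-f)[[1,0]])),np.linalg.norm(e-f))
s=get_state();q=s["ee_rot"];w,x,y,z=q
print("tool y world",2*(x*y-w*z),1-2*(x*x+z*z),np.degrees(np.arctan2(1-2*(x*x+z*z),2*(x*y-w*z))))
E
```

```text
stand ((0.5002743005752563, -0.10578032582998276), (0.0548417754471302, 0.11013458669185638), 4.356540679931641)
(array([ 0.50179805, -0.10664183,  0.10953992]), np.float64(0.00160640021362988))
0.095 [ 0.5127 -0.0998  0.095 ] [ 0.5047 -0.1089  0.095 ]
0.1075 [ 0.5028 -0.1052  0.1075] [ 0.5027 -0.1075  0.1075]
0.12 [ 0.4929 -0.1106  0.12  ] [ 0.5007 -0.106   0.12  ]
cardL/R (array([ 0.49747026, -0.06289608,  0.11270809]), np.float64(0.00038746206433037266)) (array([ 0.50446038, -0.15198429,  0.11107507]), np.float64(0.0011572818234740147))
pin [0.50122533 0.14614581 0.049     ] pin scene [0.50069445 0.14733099 0.049     ]
tips [0.5229 0.139  0.08  ] [0.4862 0.1567 0.08  ]
tips [0.522  0.1384 0.085 ] [0.4855 0.1561 0.085 ]
tips [0.5212 0.1379 0.09  ] [0.4848 0.1554 0.09  ]
[0.53114896 0.14904534 0.09      ] [0.5189587  0.12232734 0.09      ] [0.49081048 0.1698306  0.09      ] [0.47595948 0.1423368  0.09      ] mid [0.5042194  0.14588502 0.09      ] ydir 63.48963368844937 xdir -26.082256096552168 0.04639337014111908
pin dir 64.78188875931386 0.03439418740743157
tool y world 0.39842781905231256 0.9171981644944066 66.52003457119312
```

```bash
R='' ; python3 -m inch '[{"claw":1,"travel":[0.1,-0.14,0],"turn":-0.046},{"claw":1,"travel":[0.2,-0.28,0],"turn":-0.092},{"claw":1,"travel":[0.3,-0.42,0],"turn":-0.138},{"claw":1,"travel":[0.4,-0.56,0],"turn":-0.184},{"claw":1,"travel":[0.5,-0.7,0],"turn":-0.23}]' 25
python3 -m inch '[{"claw":1,"travel":[0.1,-0.14,0],"turn":-0.046},{"claw":1,"travel":[0.2,-0.28,0],"turn":-0.092},{"claw":1,"travel":[0.3,-0.42,0],"turn":-0.138},{"claw":1,"travel":[0.4,-0.56,0],"turn":-0.184},{"claw":1,"travel":[0.5,-0.7,0],"turn":-0.23}]'
python3 -m inch '[{"claw":1,"travel":[0.18,-0.25,0],"turn":-0.04},{"claw":1,"travel":[0.365,-0.5,0],"turn":-0.054},{"claw":1,"travel":[0.365,-0.5,0],"turn":-0.054},{"claw":1,"travel":[0.365,-0.5,0],"turn":-0.054},{"claw":1,"travel":[0.365,-0.5,0],"turn":-0.054}]'
python3 - <<'E'
from h import *
s=snap("scene","s2.png");t=snap("top","t2.png")
c=lambda im,u,v,w,h:cv2.resize(im[v-h:v+h,u-w:u+w],(400,300),interpolation=cv2.INTER_CUBIC)
cv2.imwrite("pics/crop2.png",np.hstack([c(s,280,220,64,48),c(t,272,250,64,48)]))
st=get_state();w,x,y,z=st["ee_rot"];print(st["position"],st["contact_force"],np.degrees(np.arctan2(1-2*(x*x+z*z),2*(x*y-w*z))))
E
```

```text
clock: 0.6
position: [0.3295, 0.3861, 0.2221]
ee_rot: [-0.0, 0.539, 0.842, -0.0]
contact_force: [0.7, 0.1, 0.1]
width: 0.0858
gripper_force: 0.0
clock: 1.1
position: [0.4295, 0.2461, 0.2222]
ee_rot: [-0.0, 0.802, 0.597, -0.0]
contact_force: [1.0, -0.4, -0.5]
width: 0.0856
gripper_force: 0.0
clock: 1.6
position: [0.5017, 0.1472, 0.222]
ee_rot: [-0.001, 0.848, 0.529, -0.001]
contact_force: [-0.7, 0.2, -0.2]
width: 0.0854
gripper_force: 0.0
[0.5011639  0.14820661 0.22229882] [ 0.25942458 -0.27512325 -0.02387575] -25.950199984926254
```

View pics/crop2.png

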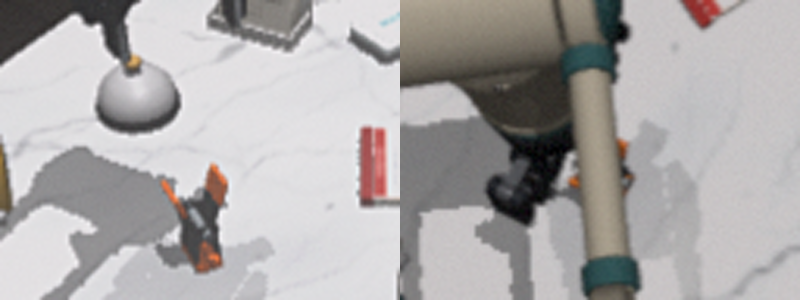

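The clip still stands undisturbed, with the gripper above it. Next I descend and squeeze.

```bash
python3 -m inch '[{"claw":1,"travel":[0,-0.003,-0.2],"turn":0},{"claw":1,"travel":[0,-0.003,-0.4],"turn":0},{"claw":1,"travel":[0,-0.003,-0.55],"turn":0},{"claw":1,"travel":[0,-0.003,-0.65],"turn":0},{"claw":1,"travel":[0,-0.003,-0.735],"turn":0}]'
python3 -m inch '[{"claw":1,"travel":[0,0,0],"turn":0},{"claw":1,"travel":[0,0,0],"turn":0}]'
python3 - <<'E'
from h import *
s=snap("scene","s3.png")
cv2.imwrite("pics/crop3.png",cv2.resize(s[182:262,230:330],(600,480),interpolation=cv2.INTER_CUBIC))
E
```

```text
clock: 2.2
position: [0.5004, 0.1481, 0.0742]
ee_rot: [-0.0, 0.847, 0.531, -0.001]
contact_force: [0.6, 0.9, 0.2]
width: 0.0856
gripper_force: 0.0
clock: 2.4
position: [0.5017, 0.1478, 0.0759]
ee_rot: [-0.0, 0.848, 0.531, -0.0]
contact_force: [0.2, -0.2, 0.5]
width: 0.0853
gripper_force: 0.0
```

View pics/crop3.png

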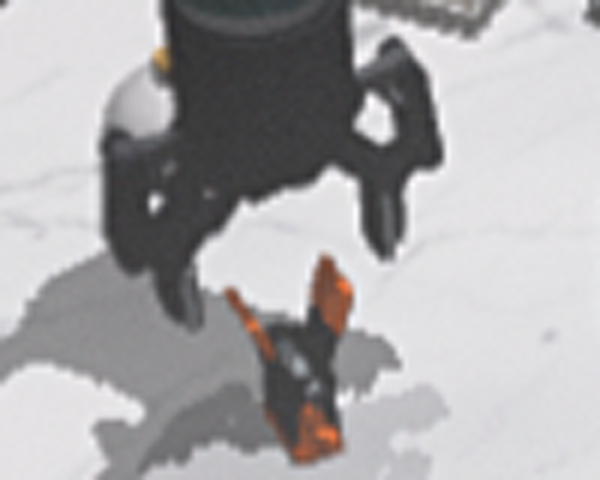

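```bash
python3 - <<'E'
from h import *
for z in(.06,.07,.08):print(z,at("scene",277.7,229.5,z).round(4), proj("scene",(.5017,.1478,z)).round(1),[at("scene",*p,z).round(4).tolist() for p in((261.2,235.3),(294.2,223.7))])
print("tips",[tri(285.6,227.9,275,247.1),tri(269.8,232.9,267.7,261.3)])
E
```

```text
0.06 [0.5316 0.1742 0.06  ] [278.2 239.6] [[0.4881, 0.1962, 0.06], [0.5763, 0.1517, 0.06]]
0.07 [0.5238 0.1668 0.07  ] [277.9 236.9] [[0.4808, 0.1885, 0.07], [0.5679, 0.1445, 0.07]]
0.08 [0.516  0.1593 0.08  ] [277.6 234.2] [[0.4735, 0.1808, 0.08], [0.5596, 0.1373, 0.08]]
tips [(array([0.52132479, 0.1367403 , 0.09359984]), np.float64(0.002197006021184497)), (array([0.48307932, 0.15568023, 0.09525719]), np.float64(0.002577792196594217))]
```

```bash
python3 - <<'E'
from h import *
S=cv2.imread("pics/scene1.png");T=cv2.imread("pics/top1.png");s3=cv2.imread("pics/s3.png");t3=snap("top","t3.png")
def c(n,im,pts,cen):
    u,v=cen;w,h=40,30;k=5*2//2
    o=cv2.resize(im[v-h:v+h,u-w:u+w],(400,300),interpolation=cv2.INTER_CUBIC)
    for P,col in pts:
        p=proj(n,P);q=((p-[u-w,v-h])*5).astype(int);cv2.circle(o,tuple(int(a) for a in q),4,col,1)
    return o
A=np.array([.2289,.527,.2217]);B=np.array([.5017,.1478,.0759])
def pts(P,yaw):
    d=np.array([np.cos(yaw),np.sin(yaw),0])*.043;z=np.array([0,0,1]);
    return [(P,(0,0,255)),(P+d-.006*z,(0,255,0)),(P-d-.006*z,(0,255,0)),(P+.054*z,(255,0,0))]
a=pts(A,np.radians(66.5));b=pts(B,np.radians(-26))
cen=lambda n,P:tuple(int(x) for x in proj(n,P))
print(cen("scene",A),cen("top",A),cen("top",B))
f=lambda n,im,p:c(n,im,p,(max(41,cen(n,p[0][0])[0]),cen(n,p[0][0])[1]))
cv2.imwrite("pics/chk.png",np.vstack([np.hstack([f("scene",S,a),f("top",T,a)]),np.hstack([f("scene",s3,b),f("top",t3,b)])]))
E
```

```text
(84, 194) (91, 365) (271, 255)
```

View pics/chk.png

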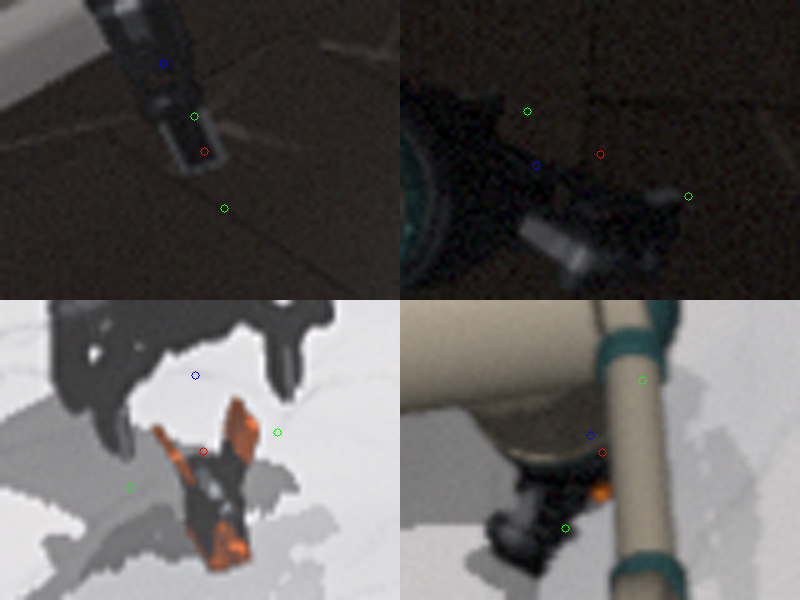

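```bash
python3 - <<'E'
from h import *
print(proj("scene",(.5017,.1478,.0759)))
print("knuckle",tri(252,219,254,271),tri(262,232,256,274))
for z in (.08,.1,.12,.14,.16):
  print(z,[(r,proj("top",(.5017-.9*r,.1478+.44*r,z)).round(1).tolist(),proj("scene",(.5017-.9*r,.1478+.44*r,z)).round(1).tolist(),proj("scene",(.5017+.9*r,.1478-.44*r,z)).round(1).tolist()) for r in(.043,.057)])
E
```

```text
[277.73853562 235.33166335]
knuckle (array([0.45131447, 0.18014099, 0.15453282]), np.float64(0.002503204501690449)) (array([0.45772883, 0.17429452, 0.10638314]), np.float64(0.020430469270684665))
0.08 [(0.043, [263.5, 270.3], [262.6, 239.7], [292.3, 228.9]), (0.057, [260.9, 275.3], [257.7, 241.5], [297.0, 227.1])]
0.1 [(0.043, [262.5, 269.4], [261.8, 234.2], [291.9, 223.3]), (0.057, [259.9, 274.4], [256.8, 236.0], [296.6, 221.6])]
0.12 [(0.043, [261.4, 268.3], [261.1, 228.5], [291.4, 217.7]), (0.057, [258.7, 273.5], [256.0, 230.4], [296.3, 216.0])]
0.14 [(0.043, [260.3, 267.3], [260.2, 222.7], [291.0, 211.9]), (0.057, [257.5, 272.5], [255.1, 224.6], [295.9, 210.2])]
0.16 [(0.043, [259.1, 266.2], [259.4, 216.8], [290.6, 206.0]), (0.057, [256.3, 271.5], [254.2, 218.6], [295.5, 204.3])]
```

```bash
python3 -m inch '[{"claw":0.37,"travel":[0,0,0],"turn":0},{"claw":0.37,"travel":[0,0,0],"turn":0},{"claw":0.37,"travel":[0,0,0],"turn":0},{"claw":0.37,"travel":[0,0,0],"turn":0}]'
python3 - <<'E'
from h import *
s=snap("scene","s4.png")
o=cv2.resize(s[190:260,235:325],(720,560),interpolation=cv2.INTER_CUBIC)
B=get_state()["position"];d=np.array([.9,-.44,0])*.03
for dz in(-.013,0,.014):
  for k in(-1,1):
    p=(proj("scene",B+k*d+[0,0,dz])-[235,190])*8;cv2.circle(o,tuple(int(a) for a in p),4,(0,0,255) if dz==0 else (0,200,0),1)
cv2.imwrite("pics/crop4.png",o)
E
```

```text
clock: 2.9
position: [0.5022, 0.1468, 0.0758]
ee_rot: [0.0, 0.848, 0.53, 0.0]
contact_force: [-1.5, -0.2, -0.5]
width: 0.0585
gripper_force: 0.0
```

View pics/crop4.png

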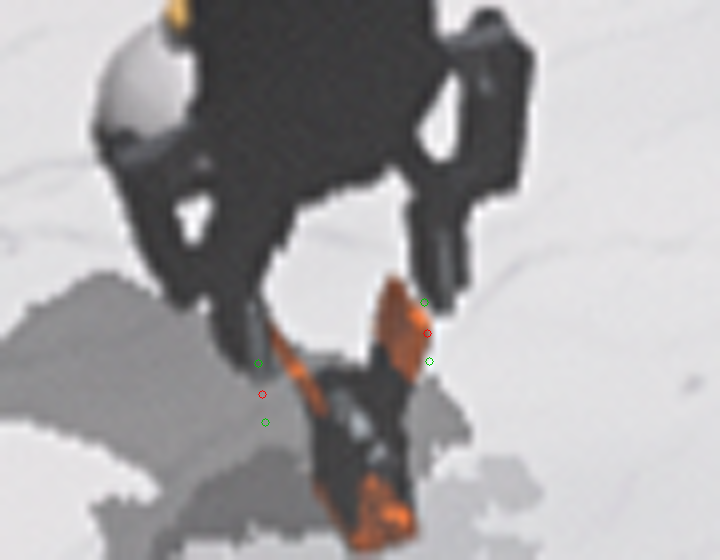

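Both images suggest the fingertips sit about 27 mm higher than the spec implies. I'll check by touching the bare counter, shut, at about (0.45, 0.04).

```bash
python3 -m inch '[{"claw":1,"travel":[0,0,0.2],"turn":0},{"claw":1,"travel":[0,0,0.4],"turn":0},{"claw":0,"travel":[-0.08,-0.2,0.4],"turn":0},{"claw":-1,"travel":[-0.17,-0.4,0.4],"turn":0},{"claw":-1,"travel":[-0.26,-0.535,0.4],"turn":0}]'
python3 -m inch '[{"claw":-1,"travel":[0,0,-0.15],"turn":0},{"claw":-1,"travel":[0,0,-0.3],"turn":0},{"claw":-1,"travel":[0,0,-0.4],"turn":0},{"claw":-1,"travel":[0,0,-0.5],"turn":0},{"claw":-1,"travel":[0,0,-0.5],"turn":0}]'
python3 -m inch '[{"claw":-1,"travel":[0,0,-0.05],"turn":0},{"claw":-1,"travel":[0,0,-0.1],"turn":0},{"claw":-1,"travel":[0,0,-0.1],"turn":0}]'
```

```text
clock: 3.45
position: [0.4496, 0.0381, 0.1559]
ee_rot: [0.001, 0.848, 0.53, 0.0]
contact_force: [-1.1, -1.1, 0.2]
width: 0.0435
gripper_force: 0.0
clock: 3.95
position: [0.4478, 0.0398, 0.0535]
ee_rot: [-0.002, 0.848, 0.53, -0.002]
contact_force: [-1.1, 0.4, 0.5]
width: 0.0004
gripper_force: 0.0
clock: 4.25
position: [0.4495, 0.0399, 0.0349]
ee_rot: [-0.0, 0.848, 0.53, -0.001]
contact_force: [-0.7, -1.1, 0.6]
width: -0.0002
gripper_force: 0.0
```

```bash
python3 -m inch '[{"claw":-1,"travel":[0,0,-0.025],"turn":0},{"claw":-1,"travel":[0,0,-0.05],"turn":0},{"claw":-1,"travel":[0,0,-0.05],"turn":0}]'
python3 -m inch '[{"claw":-1,"travel":[0,0,-0.015],"turn":0},{"claw":-1,"travel":[0,0,-0.03],"turn":0},{"claw":-1,"travel":[0,0,-0.03],"turn":0}]'
```

```text
clock: 4.55
position: [0.4497, 0.0399, 0.0251]
ee_rot: [-0.0, 0.848, 0.53, -0.0]
contact_force: [-0.4, -0.2, -0.0]
width: -0.0001
gripper_force: 0.0
clock: 4.85
position: [0.4498, 0.0398, 0.0192]
ee_rot: [-0.0, 0.848, 0.53, -0.0]
contact_force: [-0.6, -0.8, -0.6]
width: -0.0001
gripper_force: 0.0
```

```bash
python3 -m inch '[{"claw":-1,"travel":[0,0,-0.01],"turn":0},{"claw":-1,"travel":[0,0,-0.015],"turn":0},{"claw":-1,"travel":[0,0,-0.015],"turn":0}]'
```

```text
clock: 5.15
position: [0.45, 0.0398, 0.0164]
ee_rot: [-0.0, 0.848, 0.53, -0.0]
contact_force: [-1.2, -0.8, 0.8]
width: 0.0002
gripper_force: 0.0
```

```bash
python3 -m inch '[{"claw":-1,"travel":[0,0,-0.01],"turn":0},{"claw":-1,"travel":[0,0,-0.02],"turn":0},{"claw":-1,"travel":[0,0,-0.02],"turn":0}]'
python3 -m inch '[{"claw":-1,"travel":[0,0,-0.01],"turn":0},{"claw":-1,"travel":[0,0,-0.02],"turn":0},{"claw":-1,"travel":[0,0,-0.02],"turn":0}]'
```

```text
clock: 5.45
position: [0.4499, 0.0398, 0.0123]
ee_rot: [-0.0, 0.848, 0.53, -0.0]
contact_force: [-0.2, -0.1, 0.6]
width: -0.0
gripper_force: 0.0
clock: 5.75
position: [0.4499, 0.0398, 0.0082]
ee_rot: [-0.0, 0.848, 0.53, -0.0]
contact_force: [0.1, -1.0, -0.3]
width: -0.0003
gripper_force: 0.0
```

```bash
python3 -m inch '[{"claw":-1,"travel":[0,0,-0.01],"turn":0},{"claw":-1,"travel":[0,0,-0.03],"turn":0},{"claw":-1,"travel":[0,0,-0.03],"turn":0}]'
python3 -m inch '[{"claw":-1,"travel":[0,0,-0.01],"turn":0},{"claw":-1,"travel":[0,0,-0.02],"turn":0},{"claw":-1,"travel":[0,0,-0.02],"turn":0}]'
```

```text
clock: 6.05
position: [0.4497, 0.0398, 0.0021]
ee_rot: [-0.0, 0.848, 0.53, -0.0]
contact_force: [-0.5, -0.2, 0.0]
width: 0.0002
gripper_force: 0.0
clock: 6.35
position: [0.4499, 0.0398, -0.0017]
ee_rot: [-0.0, 0.848, 0.53, -0.0]
contact_force: [-0.3, -0.4, 0.1]
width: -0.0003
gripper_force: 0.0
```

```bash
python3 -m inch '[{"claw":-1,"travel":[0,0,-0.01],"turn":0},{"claw":-1,"travel":[0,0,-0.015],"turn":0},{"claw":-1,"travel":[0,0,-0.015],"turn":0}]'
```

```text
clock: 6.65
position: [0.45, 0.0398, -0.0046]
ee_rot: [-0.0, 0.848, 0.53, -0.0]
contact_force: [0.0, -0.0, 0.7]
width: -0.0003
gripper_force: 0.0
```

```bash
python3 -m inch '[{"claw":-1,"travel":[0,0,-0.01],"turn":0},{"claw":-1,"travel":[0,0,-0.015],"turn":0},{"claw":-1,"travel":[0,0,-0.015],"turn":0}]'
```

```text
clock: 6.95
position: [0.45, 0.0398, -0.0076]
ee_rot: [-0.0, 0.848, 0.53, -0.0]
contact_force: [0.2, 0.1, 0.3]
width: -0.0001
gripper_force: 0.0
```

```bash
python3 -m inch '[{"claw":-1,"travel":[0,0,-0.01],"turn":0},{"claw":-1,"travel":[0,0,-0.015],"turn":0},{"claw":-1,"travel":[0,0,-0.015],"turn":0}]'
```

```text
clock: 7.25
position: [0.4503, 0.0398, -0.0088]
ee_rot: [0.0, 0.848, 0.53, 0.0]
contact_force: [-3.8, 0.4, 18.5]
width: 0.0001
gripper_force: 9.4
```

Contact came at a reported z of −0.0083, so the true grasp point is 27 mm above the reported TCP, as the images showed. I need a reported z of about 0.047 to grip.

```bash
python3 -m inch '[{"claw":-1,"travel":[0,0,0.2],"turn":0},{"claw":0,"travel":[0,0,0.4],"turn":0},{"claw":1,"travel":[0,0,0.6],"turn":0},{"claw":1,"travel":[0.06,0.13,0.7],"turn":0},{"claw":1,"travel":[0.12,0.25,0.7],"turn":0}]'
python3 -m inch '[{"claw":1,"travel":[0.068,0.14,0],"turn":0},{"claw":1,"travel":[0.137,0.283,0],"turn":0},{"claw":1,"travel":[0.137,0.283,0],"turn":0},{"claw":1,"travel":[0.137,0.283,0],"turn":0}]'
python3 -m inch '[{"claw":1,"travel":[0,0,-0.12],"turn":0},{"claw":1,"travel":[0,0,-0.24],"turn":0},{"claw":1,"travel":[0,0,-0.34],"turn":0},{"claw":1,"travel":[0,0,-0.415],"turn":0},{"claw":1,"travel":[0,0,-0.415],"turn":0}]'
```

```text
clock: 7.75
position: [0.4769, 0.0902, 0.1332]
ee_rot: [0.002, 0.848, 0.529, 0.004]
contact_force: [0.5, -0.2, 0.1]
width: 0.0581
gripper_force: 0.0
clock: 8.15
position: [0.5011, 0.1467, 0.1291]
ee_rot: [-0.0, 0.848, 0.531, -0.001]
contact_force: [0.0, -0.8, -0.4]
width: 0.0853
gripper_force: 0.0
clock: 8.65
position: [0.4989, 0.145, 0.0446]
ee_rot: [-0.001, 0.848, 0.529, -0.003]
contact_force: [-1.0, 0.6, -0.8]
width: 0.0854
gripper_force: 0.0
```

```bash
python3 -m inch '[{"claw":0.3,"travel":[0,0,0],"turn":0},{"claw":0.1,"travel":[0,0,0],"turn":0},{"claw":0.1,"travel":[0,0,0],"turn":0},{"claw":0.1,"travel":[0,0,0],"turn":0}]' 25
python3 -m inch '[{"claw":-1,"travel":[0,0,0],"turn":0},{"claw":-1,"travel":[0,0,0],"turn":0},{"claw":-1,"travel":[0,0,0],"turn":0},{"claw":-1,"travel":[0,0,0],"turn":0},{"claw":-1,"travel":[0,0,0],"turn":0}]' 25
python3 - <<'E'
from h import *
s=snap("scene","s5.png")
cv2.imwrite("pics/crop5.png",cv2.resize(s[190:260,235:325],(720,560),interpolation=cv2.INTER_CUBIC))
print(get_state()["width"],get_state()["gripper_force"])
E
```

```text
clock: 9.05
position: [0.5029, 0.1463, 0.0483]
ee_rot: [0.001, 0.848, 0.53, 0.002]
contact_force: [-1.0, -0.8, 5.2]
width: 0.0471
gripper_force: 6.1
clock: 9.55
position: [0.5055, 0.1465, 0.0493]
ee_rot: [0.002, 0.848, 0.53, 0.004]
contact_force: [3.0, -1.1, 7.7]
width: 0.0195
gripper_force: 31.3
0.01976802880467447 31.287568509578705
```

View pics/crop5.png

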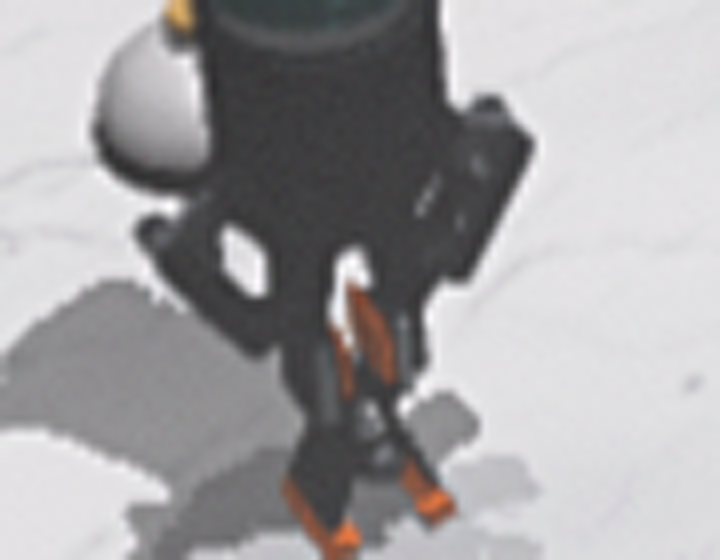

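The clip is squeezed wide open at 19.8 mm, with its feet spread. Next I lift it, turn it by +30.4° and carry it above the card.

```bash
python3 -m inch '[{"claw":-1,"travel":[0,0,0.1],"turn":0},{"claw":-1,"travel":[0,0,0.25],"turn":0},{"claw":-1,"travel":[0,0,0.45],"turn":0},{"claw":-1,"travel":[0,0,0.65],"turn":0},{"claw":-1,"travel":[0,0,0.75],"turn":0}]'
python3 -m inch '[{"claw":-1,"travel":[0,-0.1,0],"turn":0.03},{"claw":-1,"travel":[0,-0.25,0],"turn":0.065},{"claw":-1,"travel":[0,-0.4,0],"turn":0.1},{"claw":-1,"travel":[0,-0.55,0],"turn":0.135},{"claw":-1,"travel":[0,-0.7,0],"turn":0.169}]'
python3 -m inch '[{"claw":-1,"travel":[0,-0.15,0],"turn":0},{"claw":-1,"travel":[0,-0.35,0],"turn":0},{"claw":-1,"travel":[0,-0.5,0],"turn":0},{"claw":-1,"travel":[0,-0.565,0],"turn":0},{"claw":-1,"travel":[0,-0.565,0],"turn":0}]'
python3 -m inch '[{"claw":-1,"travel":[0,0,0],"turn":0},{"claw":-1,"travel":[0,0,0],"turn":0}]'
python3 - <<'E'
from h import *
s=snap("scene","s6.png");t=snap("top","t6.png")
st=get_state();w,x,y,z=st["ee_rot"];print(st["position"],st["contact_force"],st["width"],np.degrees(np.arctan2(1-2*(x*x+z*z),2*(x*y-w*z))))
c=lambda n,im,u,v,w,h:cv2.resize(im[v-h:v+h,u-w:u+w],(400,600),interpolation=cv2.INTER_CUBIC)
cv2.imwrite("pics/crop6.png",np.hstack([c("scene",s,360,250,40,60),c("top",t,365,255,40,60)]))
E
```

```text
clock: 10.1
position: [0.5028, 0.1467, 0.2006]
ee_rot: [0.001, 0.848, 0.53, 0.003]
contact_force: [0.6, -0.2, -1.1]
width: 0.0195
gripper_force: 30.7
clock: 10.6
position: [0.501, 0.0055, 0.1969]
ee_rot: [0.0, 0.678, 0.735, 0.0]
contact_force: [-0.0, -0.5, 0.2]
width: 0.0196
gripper_force: 30.7
clock: 11.1
position: [0.5014, -0.1077, 0.1966]
ee_rot: [0.0, 0.68, 0.733, 0.0]
contact_force: [0.5, 0.0, -1.3]
width: 0.0196
gripper_force: 30.7
clock: 11.3
position: [0.5013, -0.1051, 0.1965]
ee_rot: [-0.0, 0.679, 0.734, 0.0]
contact_force: [-0.2, 0.3, -1.0]
width: 0.0199
gripper_force: 30.7
[ 0.50145945 -0.10525199  0.19657057] [-0.22475341  0.21660345 -1.39049498] 0.01988783579219261 4.514551608694983
```

View pics/crop6.png

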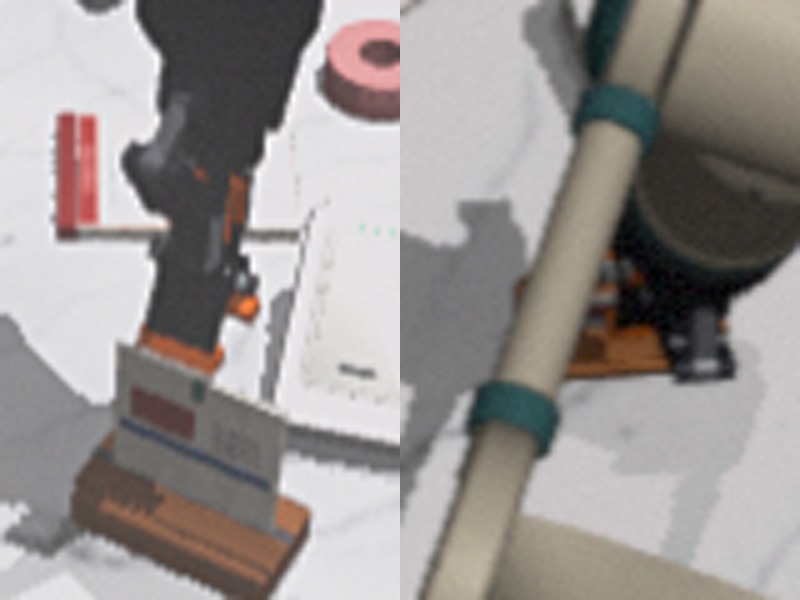

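```bash
python3 - <<'E'
from h import *
a=np.radians(4.45);X=np.array([np.cos(a),np.sin(a),0]);Y=np.array([-np.sin(a),np.cos(a),0])
C=np.array([.5013,-.1052,0])
for z in(.147,.152,.157):
  for nm,x in(("near",-.0255),("far",.0255)):
    print(z,nm,[proj("scene",C+x*X+y*Y+[0,0,z]).round(1).tolist() for y in(.02,-.02)])
for nm,(u,v) in(("nearL",(348,256)),("nearR",(364.4,262))):
  # intersect ray with outer-face plane x=-.0255 in clip frame
  o,d=ray("scene",u,v);s=((C-.0255*X-o)@X)/(d@X);P=o+s*d;print(nm,"y",(P-C)@Y,"z",P[2])
print("mark",[( (np.array(p)-C)@Y,(np.array(p)-C)@X) for p in((.5018,-.1066,0),(.5003,-.1058,0),(.501,-.1074,0))])
E
```

```text
0.147 near [[347.1, 260.7], [362.7, 267.3]]
0.147 far [[357.5, 247.0], [372.8, 253.2]]
0.152 near [[347.2, 259.2], [362.8, 265.8]]
0.152 far [[357.6, 245.5], [372.9, 251.7]]
0.157 near [[347.3, 257.7], [363.0, 264.3]]
0.157 far [[357.7, 244.0], [373.1, 250.2]]
nearL y 0.018359441610857084 z 0.1633718047851751
nearR y -0.022984839558110533 z 0.1662534341324945
mark [(np.float64(-0.0014345741373810081), np.float64(0.0003898679832425179)), (np.float64(-0.0005206021620912825), np.float64(-0.0010435388774865495)), (np.float64(-0.0021700912022872758), np.float64(-0.0004697916280174843))]
```

The clip hangs upright above the card, aligned with the green mark to within about 1 mm: the near foot spans scene ≈(348,256)–(364,262) and the mark is at ≈(359.5,268). Now I lower it in stages while watching the force.

```bash
python3 -m inch '[{"claw":-1,"travel":[0,-0.003,-0.06],"turn":0},{"claw":-1,"travel":[0,-0.003,-0.12],"turn":0},{"claw":-1,"travel":[0,-0.003,-0.18],"turn":0},{"claw":-1,"travel":[0,-0.003,-0.22],"turn":0},{"claw":-1,"travel":[0,-0.003,-0.22],"turn":0}]'
cat > f.py <<'E'
from h import *
F=[]
for i in range(6):
    imaging.get_image("scene");s=get_state();F.append(np.r_[s["contact_force"],s["position"],s["moment"]])
print(np.mean(F,0).round(4),np.std(F,0)[:3].round(2),s["width"],s["gripper_force"],s["clock"])
E
python3 f.py
```

```text
clock: 11.9
position: [0.5003, -0.1067, 0.1506]
ee_rot: [-0.002, 0.679, 0.734, -0.001]
contact_force: [-0.4, 0.3, -0.6]
width: 0.0195
gripper_force: 30.7
[-0.0595  0.0825 -0.5749  0.5017 -0.1073  0.1526 -0.0262 -0.0031  0.0035] [0.53 0.46 0.56] 0.019609130476211115 30.73031187057495 12.2
```

```bash
python3 -m inch '[{"claw":-1,"travel":[0,0,-0.02],"turn":0},{"claw":-1,"travel":[0,0,-0.035],"turn":0},{"claw":-1,"travel":[0,0,-0.05],"turn":0},{"claw":-1,"travel":[0,0,-0.05],"turn":0}]'; python3 f.py
python3 -m inch '[{"claw":-1,"travel":[0,0,-0.01],"turn":0},{"claw":-1,"travel":[0,0,-0.02],"turn":0},{"claw":-1,"travel":[0,0,-0.02],"turn":0}]'; python3 f.py
```

```text
clock: 12.6
position: [0.5011, -0.107, 0.1419]
ee_rot: [-0.001, 0.679, 0.734, -0.0]
contact_force: [0.1, 0.7, -1.0]
width: 0.0196
gripper_force: 30.7
[-0.1973 -0.1497 -1.0246  0.5015 -0.1072  0.1425 -0.0204  0.0051 -0.014 ] [0.5  0.4  0.22] 0.01930563126705343 30.729909539222717 12.9
clock: 13.2
position: [0.5016, -0.1072, 0.1384]
ee_rot: [0.0, 0.679, 0.734, 0.0]
contact_force: [0.0, -0.3, 0.4]
width: 0.0193
gripper_force: 30.9
[ 0.1076 -0.0501  0.3887  0.5016 -0.1072  0.1386 -0.001   0.0172 -0.0088] [0.48 0.41 0.41] 0.01957689862145652 30.84699511528015 13.5
```

```bash
python3 -m inch '[{"claw":-1,"travel":[0,0,-0.005],"turn":0},{"claw":-1,"travel":[0,0,-0.005],"turn":0}]'; python3 f.py
python3 -m inch '[{"claw":-1,"travel":[0,0,-0.005],"turn":0},{"claw":-1,"travel":[0,0,-0.005],"turn":0}]'; python3 f.py
```

```text
clock: 13.7
position: [0.5016, -0.1072, 0.1375]
ee_rot: [0.0, 0.679, 0.734, 0.0]
contact_force: [0.2, -0.1, 1.3]
width: 0.0195
gripper_force: 30.9
[-0.052  -0.251   1.0408  0.5016 -0.1072  0.1376  0.0073  0.0381  0.0098] [0.43 0.3  0.6 ] 0.01969854185311115 30.91232478618622 14.0
clock: 14.2
position: [0.5016, -0.1072, 0.1365]
ee_rot: [0.0, 0.679, 0.734, 0.0]
contact_force: [-0.9, -0.5, 2.2]
width: 0.0195
gripper_force: 31.0
[-0.058  -0.1543  1.5152  0.5016 -0.1072  0.1366 -0.0068  0.0094  0.0033] [0.64 0.25 0.41] 0.019620628270211958 30.975903868675232 14.5
```

The force rises by 0.6 N per mm, which is the buffer's spring. I'll go one more mm, then take the last look.

```bash
python3 -m inch '[{"claw":-1,"travel":[0,0,-0.005],"turn":0},{"claw":-1,"travel":[0,0,-0.006],"turn":0},{"claw":-1,"travel":[0,0,-0.006],"turn":0}]'; python3 f.py
python3 - <<'E'
from h import *
s=snap("scene","s7.png");t=snap("top","t7.png")
c=lambda im,u,v,w,h:cv2.resize(im[v-h:v+h,u-w:u+w],(400,600),interpolation=cv2.INTER_CUBIC)
cv2.imwrite("pics/crop7.png",np.hstack([c(s,360,265,32,48),c(t,365,255,40,60)]))
# bystanders: change between first and last picture outside the arm
for n,im in(("scene",s),("top",t)):
    d=cv2.absdiff(im,cv2.imread(f"pics/{n}1.png")).max(2)
    print(n,[(o,int((d[v-8:v+8,u-8:u+8]>60).sum())) for o,u,v in((("bell",260,202),("tape",211,226),("pad",350,225),("scanner",425,337),("yellow",305,325)) if n=="scene" else (("bell",209,213),("tape",195,275),("pad",315,195),("scanner",440,270),("yellow",352,320)))])
E
```

```text
clock: 14.8
position: [0.5016, -0.1072, 0.1354]
ee_rot: [0.0, 0.679, 0.734, 0.0]
contact_force: [0.0, -0.2, 1.0]
width: 0.0201
gripper_force: 31.1
[-0.01   -0.2956  2.1333  0.5016 -0.1072  0.1354 -0.0179  0.0089 -0.0044] [0.47 0.18 0.62] 0.020027684390033718 31.05501651763916 15.1
scene [('bell', 0), ('tape', 0), ('pad', 122), ('scanner', 0), ('yellow', 0)]
top [('bell', 0), ('tape', 0), ('pad', 0), ('scanner', 0), ('yellow', 210)]
```

View pics/crop7.png

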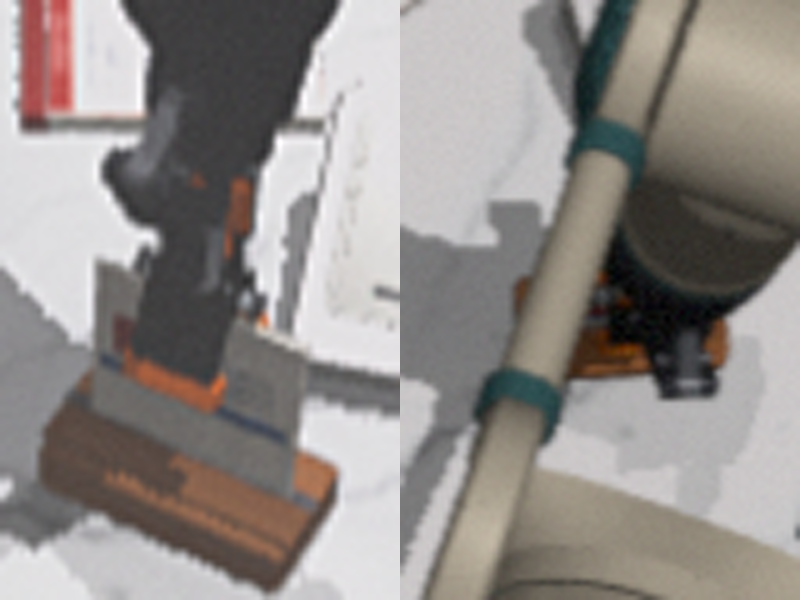

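The near jaw is in front of the card, with its foot at crop ≈(175,385), and the far jaw is behind it. The clip is centred on the card's edge and pressing about 3 N with the handles still at their stop. The pad and yellow-stand differences are only the arm covering them; the other view of each shows no change.

```bash
python3 -c "
from rig import ticket
print(ticket.sign_off())"
```

```text
the job is handed in; nothing more can be done
None
```

I handed the job in with the clip held squeezed wide open, upright over the middle of the card's top edge, its buffer pressed onto the edge at about 3 N; the images show none of the other items moved.

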